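# Slide the top serving board onto the cake riser

## Task

On the cake counter, slide the top rectangular serving board sideways off its stack onto the empty low riser beside it, without lifting it, so that it lies flat, centred on the riser and square with it. The other rectangular boards and the round boards must stay where they are.

Things in the scene. Friction and masses are not known exactly. Their poses are not given: they have to be found in the camera images.
- top_board (a point): Centre (half-way up) of the topmost rectangular board: pale wood, 200 mm (x axis) x 130 mm (y axis) x 18 mm, z up, about 0.3 kg, thin groove near its edges; too wide to grasp. Loose on a stack of three such boards on the counter, on either side of the riser; it lies 36 to 54 mm above the counter. One long edge faces the riser; beside the opposite one the counter is free.
- riser_top (a point): Centre of the top face of the fixed riser: bare dark plank on feet, 250 mm (x axis) x 180 mm (y axis), z up. Its top is 33 mm above the counter, 3 mm below the underside of the top board. It stands between the rectangular and the round stack, each about 171 mm away, centre to centre, along its y axis (+y or -y), gap 5 to 20 mm, lined up with it within 5 degrees.
- second_board (a point): Centre (half-way up) of the second rectangular board, of the same size and kind, directly under the top one: it occupies 18 to 36 mm above the counter, loose on a third. It must stay where it is.
- top_round_board (a point): Centre (half-way up) of the topmost of three loose round boards, pale wood, 130 mm in diameter, each 18 mm thick, stacked on the other side of the riser: a bystander, to be left where it is.
Mind the look-alikes: they are no part of the job. What is shaped like the part that bears top_board but pink or purple is not meant.

How it is judged:
By the outcome, as a careful person would: the job done as asked, in the order asked, and still so for the second after the job is handed in, with the robot touching nothing.
It also fails if it takes over 32 s, if anything falls off the work surface, if the arm or the gripper's body presses on something with over 40 N, if the wrist force passes 120 N, or if a joint passes its speed limit or range.

## Robot

A 7-joint arm with a two-finger parallel gripper is mounted at the origin on the work surface. World frame = base frame: x ahead of the robot, y to its left, z up, the work surface at z = 0. Lengths are in mm, angles in rad, forces in N, time in s.
With the tool pointing down it reaches from about 400 to 875 mm from the base axis. Payload 4.4 kg.
Tool frame: the origin (TCP) lies at the very end of the fingers, on their centre line; the grasp point (between the pads) lies 19 mm behind it; y points along the fingers, x is the direction in which the jaws open and shut, and the axes are right-handed (so a half turn about y gives the same grasp; the last joint's range is limited). The gripper opens to 85 mm and grips with 20 to 120 N. Pads are 22 mm wide; open, the fingers measure 114 mm over their backs; the gripper's body (76 mm by 85 mm) begins 54 mm behind the grasp point. The pads swing forward as they close: fully open they stand 13 mm farther back than shut.
Start: joints at [-1.242, 0.628, 0.038, 1.517, -0.027, 0.996, -0.02], TCP at [249.983, 600.022, 231.313] pointing down, gripper open.
Joint ranges: [-3.06, 3.06], [-0.37, 2.12], [-1.25, 1.32], [0.18, 2.47], [-1.1, 4.24], [0.23, 1.98], [-2.94, 2.94]. Speed limits (rad/s): [2.57, 2.57, 3.14, 3.14, 3.14, 3.14, 3.14].

## Interface

Orientations are given as [roll, pitch, yaw] about the fixed x, y, z axes, in that order (R = Rz(yaw) Ry(pitch) Rx(roll)).
In Python, from cell import readout, eyes, finish_job gives the robot as it stands. The module is installed in compiled form; this text tells all that it offers.
- The arm moves only by the tool apply_moves, never from a script. Its argument "commands" is a list that holds one entry, the list of rows, each a list of 6 numbers: the shift along the tool's x, y, z in units of 0.04 m (1.0 is 0.04 m), then the turn, a rotation vector about the tool's x, y, z in units of 5 degrees (1.0 is 5 degrees). A call has 1 to 8 rows; each row shifts and turns the pose as measured when the row begins, along the tool's axes as they then stand; what a row does not reach is not made up. A row lasts 1/12 s, in which the tool goes at most 41.7 mm and 7.16 degrees, less where a joint would pass 70% of its speed; a pose out of reach is approached as far as the arm can. A call with a number of a shift or a turn outside -1 to 1 is refused whole. A call with a gripper value outside its range is refused whole. "claw" is the finger opening in mm, from 0 to 85.4, set as the call begins (left out, the last holds). The fingers move at their own pace and stop on an object; the grip force is fixed at half the most. Time passes only in rows, so rows that do not move let the fingers close. It gives the time, the measured TCP pose, the force and the opening at its end, in the units of the state.
- readout.read_state(): the state, without advancing time (a new reading comes with each control period).
- eyes.get_image(name): name is "side" or "top"; returns a dict with "image" (420x560x3 uint8, red, green, blue), "mtx" (3x3 intrinsics, pixels), "k1" (the pictures are not rectified: a ray, as slopes to the right and down, at radius r is drawn at 1 + k1 r^2 times it, then the intrinsics apply), "rvec" (rotation vector, rad) and "tvec" (3), from world to camera coordinates, as OpenCV has them. Camera axes: x right, y down, z forward; pixel columns grow to the right and rows downward; lengths in mm; the calibration is good to about 2 mm. A picture is of the moment at which its call begins. There is no depth.
- finish_job(): hands the job in, once; it reports no verdict.
The state is a dict: "clock": time; "qpos": joint angles; "qd": joint speeds; "tau": joint torques, N m; "eef_pos": TCP position; "tool_rot": TCP orientation; "force": force on the tool from outside, world axes, zero at the start; "torque": the same for the moment, N m; "width": finger opening in mm.
Only numpy, scipy, OpenCV 4.12 (cv2) and the standard library are available. Lean on these libraries where they do the work, as an engineer would, in place of code of your own. Each camera call takes 0.05 s, during which the arm holds its last target. There are 200 camera calls.

## Working session

There is one attempt and no reset: what is moved stays moved. The work goes in short steps, Python scripts to look and compute and a tool call to move; the robot and the scene stay as the last step left them, time stands still between calls to the robot, and variables do not carry over. Pictures are saved under pics/ and viewed, about 8 in all and at most 12, crops included, and the job is handed in when it is done.

Besides the shell and the picture viewer there is one more tool, called in YAML: its name, and indented under it one key for each argument. apply_moves: Moves the arm, as the interface text tells. Shifts and turns lie within -1 to 1; 1 stands for 0.04 m of shift or 5 degrees of turn. Its arguments: {"type":"object","properties":{"commands":{"type":"array"},"claw":{"type":"number"}},"required":["commands"]}

```bash
mkdir -p pics
cat > h.py <<'E'
import numpy as np, cv2
from cell import readout, eyes, finish_job
def snap(n,f):
    d=eyes.get_image(n); cv2.imwrite('pics/'+f,d['image'][:,:,::-1]); np.save(f'pics/{n}.npy',d,allow_pickle=True); return d
def load(n): return np.load(f'pics/{n}.npy',allow_pickle=True).item()
def ray(d,px,z):
    K=np.array(d['mtx'],float);R=cv2.Rodrigues(np.array(d['rvec'],float))[0];t=np.array(d['tvec'],float).ravel()
    u=cv2.undistortPoints(np.array(px,float).reshape(-1,1,2),K,np.array([d['k1'],0,0,0.])).reshape(-1,2)
    v=np.c_[u,np.ones(len(u))]@R; c=-R.T@t
    return c+v*((z-c[2])/v[:,2])[:,None]
def proj(d,P):
    return cv2.projectPoints(np.array(P,float).reshape(-1,1,3),np.array(d['rvec'],float),np.array(d['tvec'],float),np.array(d['mtx'],float),np.array([d['k1'],0,0,0.]))[0].reshape(-1,2)
E
python3 - <<'E'
from h import *
for n in('top','side'):
    d=snap(n,n+'1.png');R=cv2.Rodrigues(np.array(d['rvec'],float))[0];print(n,-R.T@np.array(d['tvec']).ravel())
s=readout.read_state();print(s)
E
```

```text
top [ 223.58976686  -38.26336678 1096.9813482 ]
side [ 47.54104515 601.99581363 629.63945555]
{'clock': 0.1, 'qpos': array([-1.2418307 ,  0.62924866,  0.03846675,  1.51828251, -0.0270139 ,
        0.99628959, -0.01999435]), 'qd': array([-1.17771859e-03, -1.97988308e-03, -6.73377680e-04, -3.35568973e-03,
       -3.29421720e-03, -9.11026778e-05, -1.16280398e-03]), 'tau': array([ 3.22611224e-03, -5.64539123e+01,  1.23047847e+00, -1.93975693e+01,
        1.12875571e-02,  5.41680231e-03,  1.76857760e-06]), 'eef_pos': array([249.74793205, 599.49389595, 230.48002657]), 'tool_rot': array([-1.57081482,  0.00170949,  1.17601065]), 'force': array([-0.05729039,  0.5939169 ,  0.31157381]), 'torque': array([ 0.03462843, -0.01636182, -0.02086873]), 'width': 85.37991731414331}
```

View pics/top1.png

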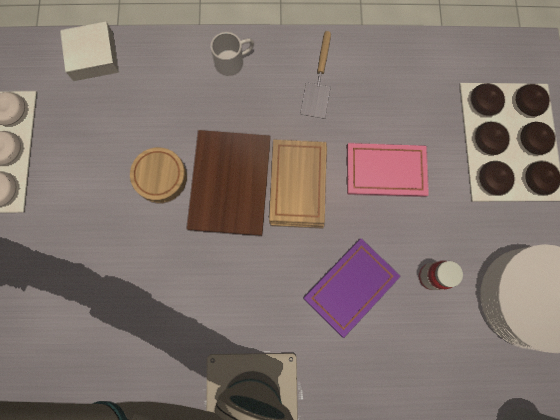

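View pics/side1.png

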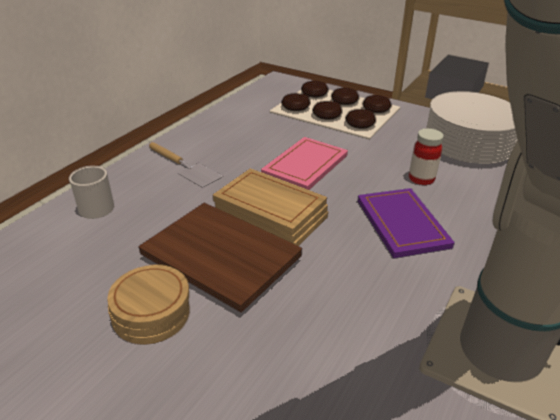

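The top view shows the dark riser at about (229,183), the rectangular stack at (299,183) to its right (−y) and the round stack at (158,174). The pink and purple decoys lie at (388,170) and (352,287). The side view agrees. Next I'll enlarge the stacks.

Run:
```python
from h import *
d=load('top');im=d['image'][:,:,::-1]
cv2.imwrite('pics/c1.png',cv2.resize(im[115:245,120:345],None,fx=3.5,fy=3.5,interpolation=cv2.INTER_CUBIC)[:600,:800])
hsv=cv2.cvtColor(d['image'],cv2.COLOR_RGB2HSV)
for p in[(229,183),(299,183),(299,222),(299,227),(272,200),(388,170),(340,180),(158,174)]:print(p,hsv[p[1],p[0]])
print(ray(d,[(229,183)],33),ray(d,[(299,180)],54))
```

```text
(229, 183) [  9 137  82]
(299, 183) [ 16 110 172]
(299, 222) [ 17 114 116]
(299, 227) [ 13  53 115]
(272, 200) [ 16 116 165]
(388, 170) [175 107 202]
(340, 180) [  8  31 147]
(158, 174) [ 16 113 147]
[[501.70307515  53.56504221  33.        ]] [[ 502.52615724 -114.23649688   54.        ]]
```

View pics/c1.png

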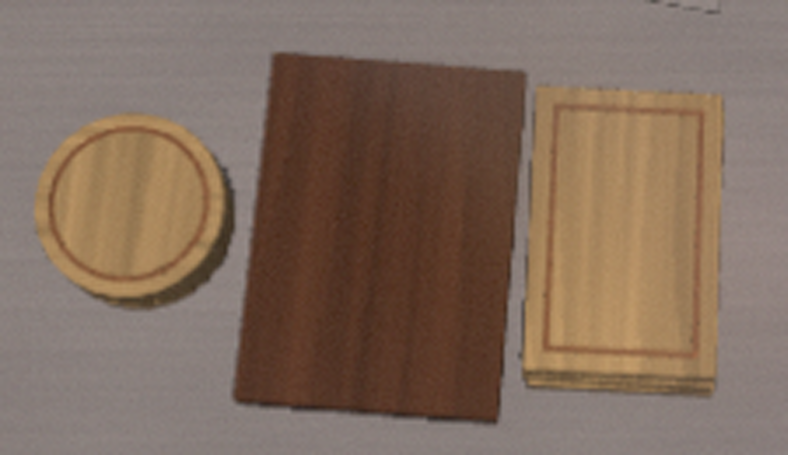

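The crop clearly shows the groove and the riser edges, and the sides of the lower boards at the bottom. The riser is turned a degree or two more than the stack.

```bash
cat >> h.py <<'E'
def rect(P,name):
    P=np.array(P)[:,:2]; c,(w,h),a=cv2.minAreaRect(P.astype(np.float32)); a=np.radians(a)
    if w<h: w,h=h,w; a+=np.pi/2
    a=(a+np.pi/2)%np.pi-np.pi/2
    print(name,'c',np.round(c,1),'size',round(w,1),round(h,1),'yaw deg',round(np.degrees(a),2)); return np.array(c),a
def edges(P,name):
    # refine: robust line per side of the min-area rectangle
    P=np.array(P)[:,:2]; c,a=rect(P,name+' minrect'); ls=[]
    for it in range(2):
        u=np.array([np.cos(a),np.sin(a)]);v=np.array([-u[1],u[0]]);q=(P-c)@np.c_[u,v]
        ex=np.array([np.percentile(q[:,0],1),np.percentile(q[:,0],99),np.percentile(q[:,1],1),np.percentile(q[:,1],99)]);L=[]
        for k in range(4):
            i,o=k//2,1-k//2; m=(abs(q[:,i]-ex[k])<5)&(q[:,o]>ex[2*o]+12)&(q[:,o]<ex[2*o+1]-12)
            vx,vy,x0,y0=cv2.fitLine(P[m].astype(np.float32),cv2.DIST_HUBER,0,.01,.01).ravel();L.append((vx,vy,x0,y0,m.sum()))
        yl=[np.degrees((np.arctan2(l[1],l[0])-(a if k>1 else a+np.pi/2)+np.pi/2)%np.pi-np.pi/2+a) for k,l in enumerate(L)]
        a=np.radians(np.mean(yl[2:]))
        u=np.array([np.cos(a),np.sin(a)]);v=np.array([-u[1],u[0]])
        s=[(np.array(l[2:4])-c)@(u if k<2 else v) for k,l in enumerate(L)]
        c2=c+u*(s[0]+s[1])/2+v*(s[2]+s[3])/2; sz=(s[1]-s[0],s[3]-s[2]); c=c2
    print(name,'c',np.round(c,1),'size',np.round(sz,1),'yaws',np.round(yl,2),'yaw',round(np.degrees(a),2));return c,a
def blob(m,seed):
    n,l=cv2.connectedComponents(m.astype(np.uint8)); return l==l[seed[1],seed[0]]
def cont(m):
    c=max(cv2.findContours(m.astype(np.uint8),cv2.RETR_EXTERNAL,cv2.CHAIN_APPROX_NONE)[0],key=len)[:,0].astype(float);return c
def measure(d,riserseed,boardseed,zb=54):
    hsv=cv2.cvtColor(d['image'],cv2.COLOR_RGB2HSV).astype(int);H,S,V=hsv[...,0],hsv[...,1],hsv[...,2]
    if riserseed: edges(ray(d,cont(blob((S>85)&(V<110)&(H<16),riserseed)),33),'riser')
    if boardseed:
        w=blob((S>80)&(V>95)&(H<25),boardseed); edges(ray(d,cont(w),zb),'board')
        inner=cv2.erode(w.astype(np.uint8),np.ones((5,5)))>0
        g=inner&(H<13); ys,xs=np.nonzero(g); print('groove px',len(xs)); edges(ray(d,np.c_[xs,ys],zb),'groove')
E
python3 - <<'E'
from h import *
measure(load('top'),(229,183),(299,183))
d=load('top');hsv=cv2.cvtColor(d['image'],cv2.COLOR_RGB2HSV)
print(hsv[150:160,272:280,0]);print(hsv[175,186:194],hsv[175,264:274])
rect(ray(d,cont(blob((hsv[...,0]>168)&(hsv[...,1]>80),(388,170))),12),'pink')
E
```

```text
riser minrect c [506.   53.3] size 249.7 179.1 yaw deg -4.99
riser c [505.9  53.4] size [246.8 176.1] yaws [-4.99 -5.03 -4.84 -5.03] yaw -4.93
board minrect c [ 496.5 -111.7] size 210.4 130.1 yaw deg -3.25
board c [ 496.6 -111.5] size [207.6 127.2] yaws [-2.43 -3.41 -3.39 -3.37] yaw -3.38
groove px 189
groove minrect c [ 503.5 -112.3] size 173.0 102.9 yaw deg -3.15
groove c [ 503.1 -112.1] size [170.3 100. ] yaws [-4.21 -3.37 -3.64 -3.03] yaw -3.33
[[13 16 17 16 16 15 11 13]
 [14 16 16 15 16 16 12 14]
 [16 16 16 16 15 15 13 14]
 [14 16 16 16 15 15 12 14]
 [14 16 17 16 16 15 13 15]
 [14 15 16 16 16 15 13 14]
 [14 16 16 15 16 14 12 14]
 [14 16 17 17 15 14 12 14]
 [15 15 15 16 15 15 12 15]
 [16 16 16 16 16 14 12 15]]
[[ 15  85  72]
 [ 10  30 126]
 [ 10  27 142]
 [  6  25 144]
 [  9  25 141]
 [  8  28 144]
 [ 10  48 112]
 [  9 114  87]] [[ 10 128  96]
 [ 11 129  93]
 [ 12 122  92]
 [ 11  54 113]
 [  9  38 136]
 [  8  41 136]
 [ 11  38 135]
 [ 15  85 120]
 [ 17 113 151]
 [ 16 113 158]]
pink c [ 542.5 -340.5] size 166.2 95.6 yaw deg 87.91
```

Riser: centre (505.9, 53.4), yaw −4.9°. Top board: centre about (503, −112), yaw −3.4°. The push is almost pure +y, with a −1.6° turn on the way. I'll push with both open fingertips, jaws along the long edge. Before that I'll touch the counter in the free gap to find where the open fingers end.

```bash
cat >> h.py <<'E'
from scipy.spatial.transform import Rotation as Ro
def plan(target,yaw,n):
    "n equal steps to target (mm, deg yaw, tool down); prints rows"
    s=readout.read_state(); p=np.array(s['eef_pos']);R=Ro.from_euler('xyz',s['tool_rot'])
    T=Ro.from_euler('xyz',[-np.pi/2,0,np.radians(yaw)]); rv=(R.inv()*T).as_rotvec(); rows=[]
    dp=(np.array(target)-p)/n
    for i in range(n):
        rows.append(np.r_[R.inv().apply(dp)/40,np.degrees(rv)/n/5].round(2)); R=R*Ro.from_rotvec(rv/n)
    print('pos',p.round(1),'rot',np.degrees(s['tool_rot']).round(2),'F',np.round(s['force'],1),'t',s['clock'],'max',np.abs(rows).max())
    for k in range(0,n,8): print([r.tolist() for r in rows[k:k+8]])
E
python3 -c "
from h import *
plan([505,-215,200],-3.4,24)"
```

```text
pos [249.7 599.5 230.5] rot [-90.     0.1   67.38] F [-0.1  0.6  0.3] t 0.1 max 0.89
[[-0.68, 0.03, -0.57, 0.0, 0.59, -0.0], [-0.65, 0.03, -0.61, 0.0, 0.59, -0.0], [-0.62, 0.03, -0.64, 0.0, 0.59, -0.0], [-0.58, 0.03, -0.67, 0.0, 0.59, -0.0], [-0.55, 0.03, -0.7, 0.0, 0.59, -0.0], [-0.51, 0.03, -0.73, 0.0, 0.59, -0.0], [-0.47, 0.03, -0.75, 0.0, 0.59, -0.0], [-0.44, 0.03, -0.78, 0.0, 0.59, -0.0]]
[[-0.4, 0.03, -0.8, 0.0, 0.59, -0.0], [-0.35, 0.03, -0.82, 0.0, 0.59, -0.0], [-0.31, 0.03, -0.83, 0.0, 0.59, -0.0], [-0.27, 0.03, -0.85, 0.0, 0.59, -0.0], [-0.22, 0.03, -0.86, 0.0, 0.59, -0.0], [-0.18, 0.03, -0.87, 0.0, 0.59, -0.0], [-0.13, 0.03, -0.88, 0.0, 0.59, -0.0], [-0.09, 0.03, -0.88, 0.0, 0.59, -0.0]]
[[-0.04, 0.03, -0.89, 0.0, 0.59, -0.0], [0.0, 0.03, -0.89, 0.0, 0.59, -0.0], [0.05, 0.03, -0.89, 0.0, 0.59, -0.0], [0.09, 0.03, -0.88, 0.0, 0.59, -0.0], [0.14, 0.03, -0.88, 0.0, 0.59, -0.0], [0.18, 0.03, -0.87, 0.0, 0.59, -0.0], [0.23, 0.03, -0.86, 0.0, 0.59, -0.0], [0.27, 0.03, -0.85, 0.0, 0.59, -0.0]]
```

apply_moves:
  commands:
    - [[-0.68,0.03,-0.57,0,0.59,0],[-0.65,0.03,-0.61,0,0.59,0],[-0.62,0.03,-0.64,0,0.59,0],[-0.58,0.03,-0.67,0,0.59,0],[-0.55,0.03,-0.7,0,0.59,0],[-0.51,0.03,-0.73,0,0.59,0],[-0.47,0.03,-0.75,0,0.59,0],[-0.44,0.03,-0.78,0,0.59,0]]
  claw: 85

```text
clock: 0.77
eef_pos: [330.6, 324.7, 215.6]
tool_rot: [-1.565, 0.003, 0.761]
force: [1.2, 0.5, 0.1]
width: 84.7
```

apply_moves:
  commands:
    - [[-0.4,0.03,-0.8,0,0.59,0],[-0.35,0.03,-0.82,0,0.59,0],[-0.31,0.03,-0.83,0,0.59,0],[-0.27,0.03,-0.85,0,0.59,0],[-0.22,0.03,-0.86,0,0.59,0],[-0.18,0.03,-0.87,0,0.59,0],[-0.13,0.03,-0.88,0,0.59,0],[-0.09,0.03,-0.88,0,0.59,0]]

```text
clock: 1.43
eef_pos: [412.7, 38.2, 204.3]
tool_rot: [-1.567, 0.006, 0.331]
force: [0.5, 0.6, -0.7]
width: 84.5
```

```bash
python3 -c "
from h import *
plan([505,-215,180],-3.4,16)"
```

```text
pos [412.7  38.2 204.3] rot [-89.79   0.35  18.95] F [ 0.5  0.6 -0.7] t 1.4333 max 0.42
[[0.01, 0.04, -0.42, -0.0, 0.28, -0.0], [0.02, 0.04, -0.42, -0.0, 0.28, -0.0], [0.03, 0.04, -0.42, -0.0, 0.28, -0.0], [0.04, 0.04, -0.42, -0.0, 0.28, -0.0], [0.05, 0.04, -0.42, -0.0, 0.28, -0.0], [0.06, 0.04, -0.42, -0.0, 0.28, -0.0], [0.07, 0.04, -0.42, -0.0, 0.28, -0.0], [0.08, 0.04, -0.41, -0.0, 0.28, -0.0]]
[[0.09, 0.04, -0.41, -0.0, 0.28, -0.0], [0.1, 0.04, -0.41, -0.0, 0.28, -0.0], [0.11, 0.04, -0.41, -0.0, 0.28, -0.0], [0.12, 0.04, -0.4, -0.0, 0.28, -0.0], [0.13, 0.04, -0.4, -0.0, 0.28, -0.0], [0.14, 0.04, -0.4, -0.0, 0.28, -0.0], [0.15, 0.04, -0.39, -0.0, 0.28, -0.0], [0.16, 0.04, -0.39, -0.0, 0.28, -0.0]]
```

apply_moves:
  commands:
    - [[0.03,0.04,-0.84,0,0.56,0],[0.07,0.04,-0.84,0,0.56,0],[0.11,0.04,-0.84,0,0.56,0],[0.15,0.04,-0.83,0,0.56,0],[0.19,0.04,-0.82,0,0.56,0],[0.23,0.04,-0.81,0,0.56,0],[0.27,0.04,-0.79,0,0.56,0],[0.31,0.04,-0.78,0,0.56,0]]

```text
clock: 2.1
eef_pos: [506.3, -227.9, 188.4]
tool_rot: [-1.568, 0.011, -0.082]
force: [0.7, 0.8, 0.6]
width: 84.8
```

```bash
python3 -c "
from h import *
plan([505,-215,35],-3.4,8)"
```

```text
pos [ 506.3 -227.9  188.4] rot [-89.85   0.6   -4.67] F [0.7 0.8 0.6] t 2.1 max 0.48
[[-0.0, 0.48, 0.04, -0.0, -0.03, -0.02], [-0.0, 0.48, 0.04, -0.0, -0.03, -0.02], [-0.0, 0.48, 0.04, -0.0, -0.03, -0.02], [-0.0, 0.48, 0.04, -0.0, -0.03, -0.02], [-0.0, 0.48, 0.04, -0.0, -0.03, -0.02], [-0.0, 0.48, 0.04, -0.0, -0.03, -0.02], [-0.01, 0.48, 0.04, -0.0, -0.03, -0.02], [-0.01, 0.48, 0.04, -0.0, -0.03, -0.02]]
```

apply_moves:
  commands:
    - [[0,0.6,0.04,0,0.03,-0.02],[0,0.6,0.04,0,0.03,-0.02],[0,0.6,0.04,0,0.03,-0.02],[0,0.6,0.04,0,0.03,-0.02],[0,0.6,0.04,0,0.03,-0.02],[0,0.5,0.04,0,0.03,-0.02],[0,0.2,0.04,0,0.03,-0.02],[0,0,0,0,0,0]]

```text
clock: 2.77
eef_pos: [509.2, -231.1, 33.2]
tool_rot: [-1.578, -0.007, -0.117]
force: [-0.2, 0.0, -0.1]
width: 85.1
```

```bash
python3 -c "
from h import *
snap('top','t2.png');d=snap('side','s2.png')
cv2.imwrite('pics/s2c.png',cv2.resize(d['image'][130:330,100:380,::-1],None,fx=2.8,fy=2.8))
plan([505,-215,0],-3.4,8)"
```

```text
pos [ 510.3 -232.    35. ] rot [-90.48  -0.59  -6.7 ] F [ 1.1 -0.3  0.3] t 2.8667 max 0.11
[[-0.02, 0.11, 0.05, 0.01, -0.08, 0.01], [-0.02, 0.11, 0.05, 0.01, -0.08, 0.01], [-0.02, 0.11, 0.05, 0.01, -0.08, 0.01], [-0.02, 0.11, 0.05, 0.01, -0.08, 0.01], [-0.02, 0.11, 0.05, 0.01, -0.08, 0.01], [-0.02, 0.11, 0.05, 0.01, -0.08, 0.01], [-0.02, 0.11, 0.05, 0.01, -0.08, 0.01], [-0.02, 0.11, 0.05, 0.01, -0.08, 0.01]]
```

View pics/s2c.png

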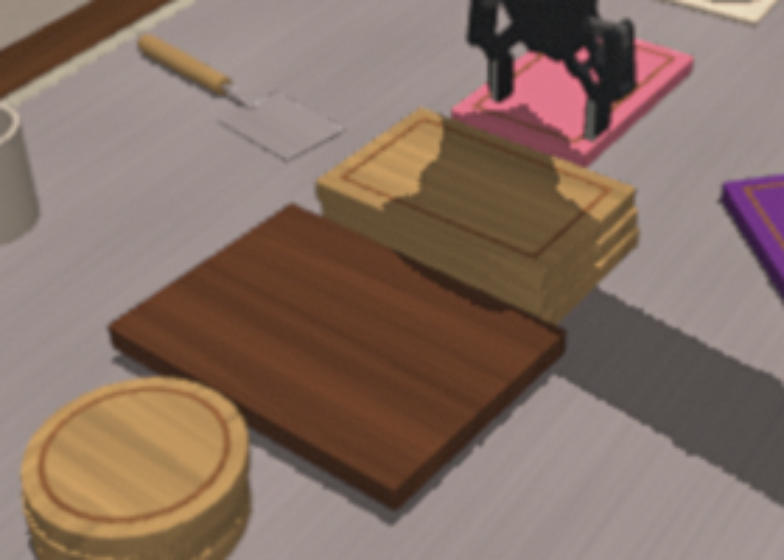

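The side view shows both open fingertips at crop (497,100) and (597,137), just behind the stack. I'll estimate their height from the rays, then touch the counter.

```bash
python3 -c "
from h import *
d=load('side')
for px in[(277.5,165.7),(313.2,178.9)]:
  a,b=ray(d,[px],0)[0],ray(d,[px],60)[0]
  for y in(-221,-232,-243): t=(y-a[1])/(b[1]-a[1]); print(px,(a+t*(b-a)).round(1))
"
```

```text
(277.5, 165.7) [ 550.4 -221.    54. ]
(277.5, 165.7) [ 557.2 -232.    46.3]
(277.5, 165.7) [ 563.9 -243.    38.6]
(313.2, 178.9) [ 459.  -221.    49.5]
(313.2, 178.9) [ 464.5 -232.    41.8]
(313.2, 178.9) [ 470. -243.   34.]
```

apply_moves:
  commands:
    - [[0,0.1,0.1,0,-0.2,0.02],[0,0.1,0.1,0,-0.2,0.02],[0,0.1,0.1,0,-0.2,0.02],[0,0.05,0.05,0,-0.1,0.02]]

```text
clock: 3.2
eef_pos: [515.1, -219.1, 24.4]
tool_rot: [-1.583, -0.01, -0.05]
force: [0.1, -0.6, -0.7]
width: 85.3
```

```bash
python3 -c "
from h import *
plan([497,-217,4],-3.4,5)"
```

```text
pos [ 515.1 -219.1   24.4] rot [-90.7   -0.59  -2.89] F [ 0.1 -0.6 -0.7] t 3.2 max 0.1
[[-0.09, 0.1, 0.01, 0.03, 0.02, 0.02], [-0.09, 0.1, 0.01, 0.03, 0.02, 0.02], [-0.09, 0.1, 0.01, 0.03, 0.02, 0.02], [-0.09, 0.1, 0.01, 0.03, 0.02, 0.02], [-0.09, 0.1, 0.01, 0.03, 0.02, 0.02]]
```

apply_moves:
  commands:
    - [[-0.09,0.1,0.01,0.03,0.02,0.02],[-0.09,0.1,0.01,0.03,0.02,0.02],[-0.09,0.1,0.01,0.03,0.02,0.02],[-0.09,0.1,0.01,0.03,0.02,0.02],[-0.09,0.05,0.01,0.03,0.02,0.02],[0,0,0,0,0,0]]

```text
clock: 3.7
eef_pos: [495.9, -214.9, 4.8]
tool_rot: [-1.568, -0.001, -0.058]
force: [-0.9, 0.8, -0.7]
width: 85.3
```

apply_moves:
  commands:
    - [[0,0.06,0,0,0,0],[0,0.06,0,0,0,0]]

```text
clock: 3.87
eef_pos: [495.6, -215.5, -0.2]
tool_rot: [-1.569, -0.001, -0.059]
force: [-0.9, 0.2, -0.7]
width: 85.2
```

apply_moves:
  commands:
    - [[0,0.06,0,0,0,0],[0,0.06,0,0,0,0]]

```text
clock: 4.03
eef_pos: [495.9, -215.9, -5.3]
tool_rot: [-1.569, -0.002, -0.059]
force: [-0.1, -1.0, 0.3]
width: 84.9
```

apply_moves:
  commands:
    - [[0,0.06,0,0,0,0],[0,0.05,0,0,0,0]]

```text
clock: 4.2
eef_pos: [496.2, -215.9, -10.3]
tool_rot: [-1.569, -0.002, -0.059]
force: [0.1, 0.0, -0.7]
width: 85.0
```

apply_moves:
  commands:
    - [[0,0.04,0,0,0,0]]

```text
clock: 4.28
eef_pos: [496.3, -215.8, -12.1]
tool_rot: [-1.569, -0.002, -0.059]
force: [0.5, 1.1, -0.4]
width: 84.8
```

apply_moves:
  commands:
    - [[0,0.04,0,0,0,0]]

```text
clock: 4.37
eef_pos: [496.3, -215.8, -13.1]
tool_rot: [-1.568, -0.002, -0.059]
force: [-3.7, 2.3, 30.8]
width: 84.9
```

The counter contact came at TCP z ≈ −12.7, so the open fingertips sit 12.7 mm above the TCP. Pushing with TCP z ≈ 30 puts the tips at about 43 mm.

apply_moves:
  commands:
    - [[0,-0.3,0,0,0,0],[0,-0.4,0,0,0,0],[0,-0.35,0,0,0,0],[0,0,0,0,0,0]]

```text
clock: 4.7
eef_pos: [495.9, -215.8, 29.7]
tool_rot: [-1.568, -0.001, -0.059]
force: [-0.1, -0.3, 0.4]
width: 85.3
```

```bash
python3 -c "
from h import *
plan([498,-194,30],-3.4,4)"
```

```text
pos [ 495.9 -215.8   29.7] rot [-8.983e+01 -6.000e-02 -3.370e+00] F [-0.1 -0.3  0.4] t 4.7 max 0.14
[[0.01, -0.0, 0.14, -0.01, 0.0, 0.0], [0.01, -0.0, 0.14, -0.01, 0.0, 0.0], [0.01, -0.0, 0.14, -0.01, 0.0, 0.0], [0.01, -0.0, 0.14, -0.01, 0.0, 0.0]]
```

apply_moves:
  commands:
    - [[0.01,0,0.14,0,0,0],[0.01,0,0.14,0,0,0],[0.01,0,0.14,0,0,0],[0,0,0.06,0,0,0]]

```text
clock: 5.03
eef_pos: [498.2, -194.9, 28.6]
tool_rot: [-1.568, -0.001, -0.059]
force: [-0.0, -0.5, -0.4]
width: 85.4
```

apply_moves:
  commands:
    - [[0,0,0.05,0,0,0],[0,0,0.05,0,0,0]]

```text
clock: 5.2
eef_pos: [497.9, -189.1, 27.4]
tool_rot: [-1.567, 0.001, -0.058]
force: [-0.6, -0.2, -0.1]
width: 85.4
```

apply_moves:
  commands:
    - [[0,0,0.05,0,0,0],[0,0,0.05,0,0,0]]

```text
clock: 5.37
eef_pos: [498.0, -186.6, 27.2]
tool_rot: [-1.569, 0.001, -0.058]
force: [-0.7, -3.1, 2.2]
width: 85.0
```

apply_moves:
  commands:
    - [[0,0,0.05,0,0,0],[0,0,0.05,0,0,0]]

```text
clock: 5.53
eef_pos: [498.2, -183.8, 27.2]
tool_rot: [-1.571, 0.001, -0.06]
force: [-0.4, -1.6, 0.5]
width: 85.1
```

Contact was at TCP y ≈ −187. The TCP goal is about (499, −21.5) at yaw −4.9°.

```bash
python3 -c "
from h import *
plan([498.8,-21.5,30],-4.93,40)" | head -2
```

```text
pos [ 498.2 -183.8   27.2] rot [-9.002e+01  3.000e-02 -3.430e+00] F [-0.4 -1.6  0.5] t 5.5333 max 0.1
[[-0.01, -0.0, 0.1, 0.0, 0.01, -0.0], [-0.01, -0.0, 0.1, 0.0, 0.01, -0.0], [-0.01, -0.0, 0.1, 0.0, 0.01, -0.0], [-0.01, -0.0, 0.1, 0.0, 0.01, -0.0], [-0.01, -0.0, 0.1, 0.0, 0.01, -0.0], [-0.01, -0.0, 0.1, 0.0, 0.01, -0.0], [-0.01, -0.0, 0.1, 0.0, 0.01, -0.0], [-0.01, -0.0, 0.1, 0.0, 0.01, -0.0]]
```

apply_moves:
  commands:
    - [[-0.01,-0.01,0.1,0,0.01,0],[-0.01,-0.02,0.1,0,0.01,0],[-0.01,-0.02,0.1,0,0.01,0],[-0.01,-0.02,0.1,0,0.01,0],[-0.01,-0.01,0.1,0,0.01,0],[-0.01,-0.01,0.1,0,0.01,0],[-0.01,-0.01,0.1,0,0.01,0],[-0.01,-0.01,0.1,0,0.01,0]]

```text
clock: 6.2
eef_pos: [496.6, -147.5, 31.6]
tool_rot: [-1.57, 0.001, -0.068]
force: [0.3, -1.8, -0.4]
width: 85.3
```

```bash
python3 -c "
from h import *
plan([498.8,-21.5,30],-4.93,32)" | head -2
```

```text
pos [ 496.6 -147.5   31.6] rot [-8.995e+01  8.000e-02 -3.900e+00] F [ 0.3 -1.8 -0.4] t 6.2 max 0.1
[[-0.01, 0.0, 0.1, -0.0, 0.01, -0.0], [-0.01, 0.0, 0.1, -0.0, 0.01, -0.0], [-0.01, 0.0, 0.1, -0.0, 0.01, -0.0], [-0.01, 0.0, 0.1, -0.0, 0.01, -0.0], [-0.01, 0.0, 0.1, -0.0, 0.01, -0.0], [-0.01, 0.0, 0.1, -0.0, 0.01, -0.0], [-0.01, 0.0, 0.1, -0.0, 0.01, -0.0], [-0.01, 0.0, 0.1, -0.0, 0.01, -0.0]]
```

apply_moves:
  commands:
    - [[0,0,0.1,0,0.01,0],[0,0,0.1,0,0.01,0],[0,0,0.1,0,0.01,0],[0,0,0.1,0,0.01,0],[0,0,0.1,0,0.01,0],[0,0,0.1,0,0.01,0],[0,0,0.1,0,0.01,0],[0,0,0.1,0,0.01,0]]

```text
clock: 6.87
eef_pos: [499.1, -112.8, 32.0]
tool_rot: [-1.571, 0.001, -0.076]
force: [-0.2, -1.4, -1.1]
width: 84.9
```

```bash
python3 -c "
from h import *
plan([498.8,-21.5,30],-4.93,24)
snap('side','s3.png');d=snap('top','t3.png');cv2.imwrite('pics/t3c.png',cv2.resize(d['image'][115:245,120:345,::-1],None,fx=3.5,fy=3.5))" | head -2
```

```text
pos [ 499.1 -112.8   32. ] rot [-9.00e+01  5.00e-02 -4.36e+00] F [-0.2 -1.4 -1.1] t 6.8667 max 0.09
[[-0.01, 0.0, 0.09, 0.0, 0.0, -0.0], [-0.01, 0.0, 0.09, 0.0, 0.0, -0.0], [-0.01, 0.0, 0.09, 0.0, 0.0, -0.0], [-0.01, 0.0, 0.09, 0.0, 0.0, -0.0], [-0.01, 0.0, 0.09, 0.0, 0.0, -0.0], [-0.01, 0.0, 0.09, 0.0, 0.0, -0.0], [-0.01, 0.0, 0.09, 0.0, 0.0, -0.0], [-0.01, 0.0, 0.09, 0.0, 0.0, -0.0]]
```

View pics/t3c.png

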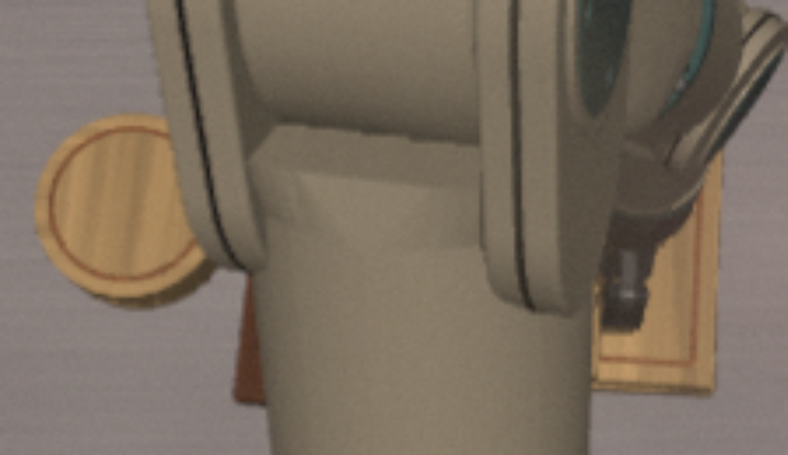

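The arm hides the riser from the top camera. The second board's groove still shows in its place on the right (lower right corner of the groove at about (692,362), much as before). I'll push to about 6 mm short of the goal, then back off to measure.

apply_moves:
  commands:
    - [[0,0,0.1,0,0.01,0],[0,0.01,0.1,0,0.01,0],[0,0.01,0.1,0,0.01,0],[0,0.01,0.1,0,0.01,0],[0,0.01,0.1,0,0.01,0],[0,0,0.1,0,0.01,0],[0,0,0.1,0,0.01,0],[0,0,0.1,0,0.01,0]]

```text
clock: 7.63
eef_pos: [502.1, -79.4, 30.6]
tool_rot: [-1.572, -0.0, -0.085]
force: [-0.4, -2.2, 0.4]
width: 85.2
```

```bash
python3 -c "
from h import *
plan([498.8,-27.5,30],-4.93,8)
d=snap('side','s3.png');cv2.imwrite('pics/s3c.png',cv2.resize(d['image'][130:330,100:380,::-1],None,fx=2.8,fy=2.8))"
```

```text
pos [502.1 -79.4  30.6] rot [-9.008e+01 -1.000e-02 -4.890e+00] F [-0.4 -2.2  0.4] t 7.6333 max 0.16
[[-0.02, 0.0, 0.16, 0.0, 0.0, 0.0], [-0.02, 0.0, 0.16, 0.0, 0.0, 0.0], [-0.02, 0.0, 0.16, 0.0, 0.0, 0.0], [-0.02, 0.0, 0.16, 0.0, 0.0, 0.0], [-0.02, 0.0, 0.16, 0.0, 0.0, 0.0], [-0.02, 0.0, 0.16, 0.0, 0.0, 0.0], [-0.02, 0.0, 0.16, 0.0, 0.0, 0.0], [-0.02, 0.0, 0.16, 0.0, 0.0, 0.0]]
```

View pics/s3c.png

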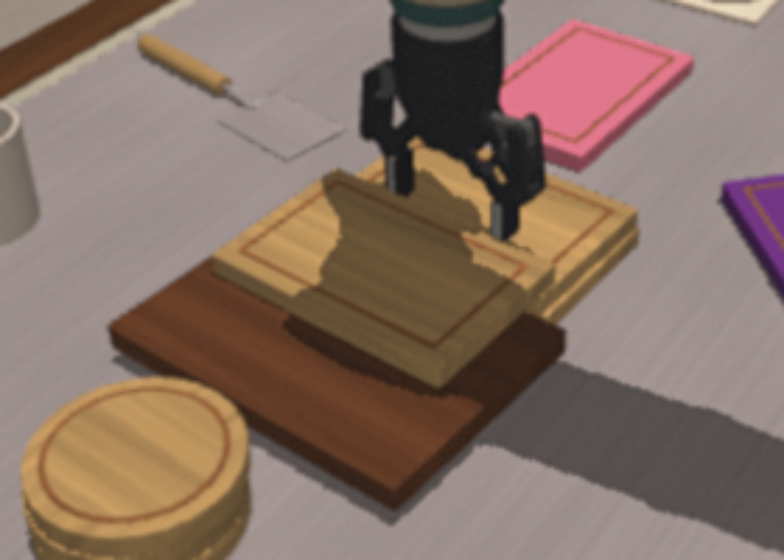

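The side view shows the board bridging onto the riser (front corner at crop (440,385)) with both fingers on its back edge. The lower two boards are unmoved.

apply_moves:
  commands:
    - [[-0.02,0,0.12,0,0,0],[-0.02,0,0.12,0,0,0],[-0.02,0,0.12,0,0,0],[-0.02,0,0.12,0,0,0],[-0.02,0,0.12,0,0,0],[-0.02,0,0.12,0,0,0],[-0.02,0,0.12,0,0,0],[-0.02,0,0.1,0,0,0]]

```text
clock: 8.35
eef_pos: [498.4, -35.5, 30.1]
tool_rot: [-1.571, 0.001, -0.084]
force: [0.1, -0.8, -1.1]
width: 85.0
```

```bash
python3 -c "
from h import *
plan([498.8,-26.5,30],-4.93,4)"
```

```text
pos [498.4 -35.5  30.1] rot [-8.999e+01  4.000e-02 -4.790e+00] F [ 0.1 -0.8 -1.1] t 8.35 max 0.06
[[-0.0, 0.0, 0.06, -0.0, 0.01, -0.0], [-0.0, 0.0, 0.06, -0.0, 0.01, -0.0], [-0.0, 0.0, 0.06, -0.0, 0.01, -0.0], [-0.0, 0.0, 0.06, -0.0, 0.01, -0.0]]
```

apply_moves:
  commands:
    - [[0,0,0.06,0,0.01,0],[0,0,0.06,0,0.01,0],[0,0,0.06,0,0.01,0],[0,0,0.03,0,0,0],[0,0,0,0,0,0]]

```text
clock: 8.77
eef_pos: [498.8, -25.1, 30.1]
tool_rot: [-1.57, 0.001, -0.085]
force: [-0.7, -1.0, 0.2]
width: 85.3
```

```bash
python3 -c "
from h import *
plan([498.8,-21.5,30],-4.93,4)
d=snap('side','s4.png');cv2.imwrite('pics/s4c.png',cv2.resize(d['image'][180:320,120:330,::-1],None,fx=3.8,fy=3.8,interpolation=cv2.INTER_CUBIC))"
```

```text
pos [498.8 -25.1  30.1] rot [-8.998e+01  8.000e-02 -4.870e+00] F [-0.7 -1.   0.2] t 8.7667 max 0.02
[[-0.0, 0.0, 0.02, -0.0, 0.0, -0.0], [-0.0, 0.0, 0.02, -0.0, 0.0, -0.0], [-0.0, 0.0, 0.02, -0.0, 0.0, -0.0], [-0.0, 0.0, 0.02, -0.0, 0.0, -0.0]]
```

View pics/s4c.png

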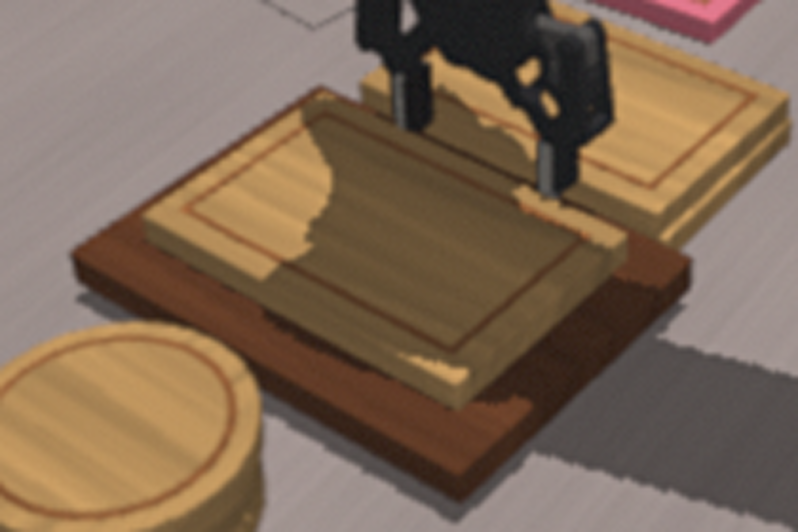

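The side view shows the board flat on the riser, the fingers at its back edge and the lower stack in place. Groove corners in the crop: (185,208), (455,350), (583,240), (322,113). Riser top corners: (73,255), (460,470), (692,262).

```bash
python3 -c "
from h import *
d=load('side')
f=lambda L:[(120+(x-1.4)/3.8,180+(y-1.4)/3.8) for x,y in L]
g=ray(d,f([(185,208),(455,350),(583,240),(322,113)]),51)[:,:2];r=ray(d,f([(73,255),(460,470),(692,262)]),33)[:,:2]
print(g.round(1),g.mean(0));print(r.round(1),(r[0]+r[2])/2)
c0=(r[0]+r[2])/2
e=lambda a,b:np.degrees(np.arctan2(*(a-b)[::-1]))
print('groove yaw',e(g[0],g[1]),e(g[3],g[2]),'riser',e(r[0],r[1]))
a=np.radians(-4.9);u=np.array([np.cos(a),np.sin(a)]);v=np.array([-u[1],u[0]]);dd=g.mean(0)-c0;print('off u,v',dd@u,dd@v)
"
```

```text
[[596.2  93. ]
 [425.5 106.8]
 [417.4  11.5]
 [588.5  -5.1]] [506.89711865  51.56262717]
[[635.4 134. ]
 [392.2 152.1]
 [374.7 -20.4]] [505.04351774  56.77252237]
groove yaw -4.644599249053122 -5.535183453579219 riser -4.2635313810877244
off u,v 2.291839773463212 -5.03252568441081
```

apply_moves:
  commands:
    - [[-0.02,0,0.04,0,0,0],[-0.02,0,0.04,0,0,0],[0,0,0.02,0,0,0],[0,0,0,0,0,0]]

```text
clock: 9.15
eef_pos: [497.7, -21.2, 30.1]
tool_rot: [-1.571, 0.001, -0.086]
force: [1.0, -1.5, -0.4]
width: 85.0
```

apply_moves:
  commands:
    - [[0,0,-0.3,0,0,0],[0,-0.3,-0.5,0,0,0],[0,-0.7,-0.5,0,0,0],[0,-0.8,-0.6,0,0,0],[0,-0.8,-0.8,0,0,0],[0,-0.4,-0.9,0,0,0],[0,0,-0.9,0,0.5,0],[-0.3,0,-0.9,0,0.8,0]]

```text
clock: 9.82
eef_pos: [470.0, -227.0, 151.3]
tool_rot: [-1.561, 0.007, -0.176]
force: [1.3, 0.3, 0.8]
width: 85.3
```

apply_moves:
  commands:
    - [[-0.3,0,-0.85,0,0.8,0],[-0.3,0,-0.85,0,0.8,0],[-0.3,0,-0.85,0,0.8,0],[-0.3,0,-0.85,0,0.8,0],[-0.2,0,-0.85,0,0.8,0],[0,0,0,0,0,0]]

```text
clock: 10.32
eef_pos: [356.4, -382.8, 152.3]
tool_rot: [-1.566, 0.004, -0.551]
force: [-0.6, 0.5, -0.0]
width: 85.1
```

```bash
python3 -c "
from h import *
d=snap('top','t5.png');cv2.imwrite('pics/t5c.png',cv2.resize(d['image'][115:245,120:345,::-1],None,fx=3.5,fy=3.5))
measure(d,None,(229,183),51)
hsv=cv2.cvtColor(d['image'],cv2.COLOR_RGB2HSV).astype(int);print(readout.read_state()['clock'])
H,S,V=hsv[...,0],hsv[...,1],hsv[...,2];c=cont(blob((S>85)&(V<110)&(H<16),(195,200)));edges(ray(d,c,33),'riser')"
```

```text
board minrect c [513.1  41.5] size 220.2 156.4 yaw deg -5.02
board c [513.1  42. ] size [217.6 152.9] yaws [-4.93 -4.72 -5.81 -5.  ] yaw -5.4
groove px 480
groove minrect c [517.8  37.1] size 199.9 135.6 yaw deg -5.57
groove c [516.9  37.8] size [195.9 132.2] yaws [-4.72 -5.48 -5.65 -5.04] yaw -5.34
10.3667
riser minrect c [506.1  53.5] size 249.7 179.0 yaw deg -4.99
riser c [505.9  53.5] size [246.8 176.2] yaws [-5.16 -5.32 -4.82 -5.13] yaw -4.98
```

View pics/t5c.png

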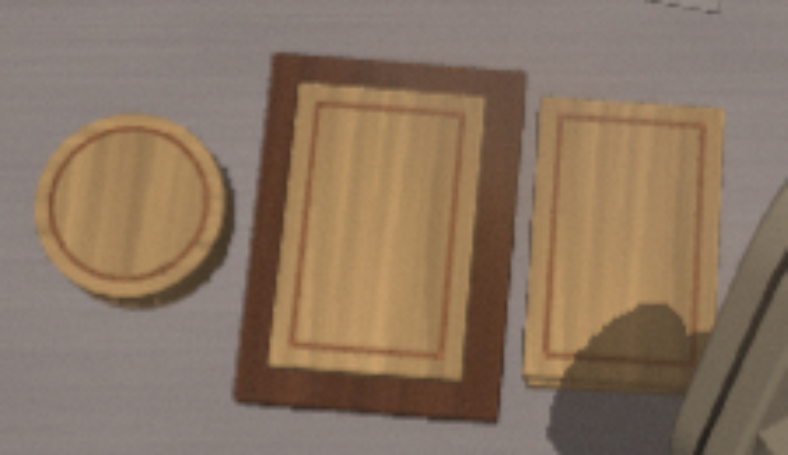

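The board lies on the riser, nearly centred, and the second board's outline looks unchanged. The board mask bled into the riser, so I'll tighten it.

```bash
python3 -c "
from h import *
d=load('top')
hsv=cv2.cvtColor(d['image'],cv2.COLOR_RGB2HSV).astype(int)
H,S,V=hsv[...,0],hsv[...,1],hsv[...,2]
for seed,z in(((229,180),51),((300,180),36)):
  for th in(118,128):
    w=cv2.morphologyEx(((V>th)&(S>75)).astype(np.uint8),cv2.MORPH_OPEN,np.ones((3,3))) ; w=blob(w,seed)
    edges(ray(d,cont(w),z),'outline')
  f=cv2.fillPoly(np.zeros(w.shape,np.uint8),[cont(w).astype(np.int32)],1)
  inner=cv2.erode(f,np.ones((7,7)))>0
  ys,xs=np.nonzero(inner&(H<14)&(V<150)&(V>75));edges(ray(d,np.c_[xs,ys],z),'groove')
"
```

```text
outline minrect c [505.4  55.2] size 201.0 129.4 yaw deg -5.01
outline c [505.1  55.3] size [198.  126.7] yaws [-5.05 -4.32 -5.05 -5.08] yaw -5.06
outline minrect c [504.6  55.3] size 199.0 128.8 yaw deg -4.88
outline c [504.5  55.4] size [196.6 126.4] yaws [-4.96 -4.46 -5.04 -4.98] yaw -5.01
groove minrect c [505.3  55. ] size 173.4 103.4 yaw deg -4.99
groove c [505.3  55.3] size [170.1 100.2] yaws [-5.16 -5.16 -4.9  -5.05] yaw -4.97
outline minrect c [ 497.6 -113.2] size 204.0 129.5 yaw deg -4.2
outline c [ 497.6 -113.2] size [201.6 127.1] yaws [10.63 -4.29 -4.06 -4.26] yaw -4.16
outline minrect c [ 497.5 -113.3] size 204.0 129.2 yaw deg -4.2
outline c [ 497.8 -113.3] size [201.1 126.7] yaws [-90.57  -4.29  -4.21  -4.16] yaw -4.18
groove minrect c [ 501.6 -113.8] size 172.2 103.8 yaw deg -4.22Traceback (most recent call last):
  File "<string>", line 12, in <module>
    ys,xs=np.nonzero(inner&(H<14)&(V<150)&(V>75));edges(ray(d,np.c_[xs,ys],z),'groove')
                                                  ~~~~~^^^^^^^^^^^^^^^^^^^^^^^^^^^^^^^^
  File "h.py", line 26, in edges
    vx,vy,x0,y0=cv2.fitLine(P[m].astype(np.float32),cv2.DIST_HUBER,0,.01,.01).ravel();L.append((vx,vy,x0,y0,m.sum()))
                ~~~~~~~~~~~^^^^^^^^^^^^^^^^^^^^^^^^^^^^^^^^^^^^^^^^^^^^^^^^^^
cv2.error: OpenCV(4.12.0) /io/opencv/modules/imgproc/src/linefit.cpp:50: error: (-215:Assertion failed) count > 0 in function 'fitLine2D_wods'
```

The board sits within about 2 mm of the riser centre and 0.1° of square. The second board's yaw reads −4.2°, against −3.4° for the original top board, so I'll check whether it moved by comparing its visible edges before and after.

```bash
python3 -c "
from h import *
a=cv2.imread('pics/side1.png')[165:250,195:345];d=snap('side','s5.png');b=d['image'][165:250,195:345,::-1]
cv2.imwrite('pics/cmp.png',np.vstack([cv2.resize(x,None,fx=3.5,fy=3.5,interpolation=cv2.INTER_CUBIC) for x in(a,b)]))
print(readout.read_state()['clock'])"
```

```text
10.4167
```

View pics/cmp.png

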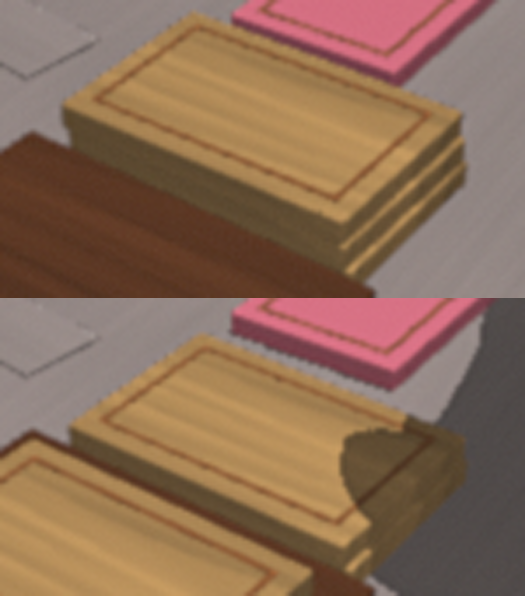

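Before and after agree to about one source pixel at the second board's corners: right corner (463,138) vs (463,140), near corner (343,246) vs (346,250) at 3.5× scale. The yaw difference was there from the start. Handing in.

```bash
python3 -c "
from h import *
print(finish_job())"
```

```text
the job is handed in; nothing more can be done
None
```

I slid the top board off its stack onto the riser by pushing its outer long edge with both open fingertips, without lifting it. I then backed the arm away and handed the job in at about 10.4 s of the 32 s allowed.

- **Placing:** In the last top view the board centre is (505.3, 55.3) mm and the riser centre (505.9, 53.5) mm. That is about 2 mm off centre, within the camera calibration. The board's yaw is −5.0°, the same as the riser's, and the side view shows it lying flat.
- **Forces:** Readings during the push stayed at about 4 N or less. The largest reading was about 31 N, at one deliberate touch of the fingertips on the counter to find their height.
- **Other boards:** The second board's corners agree before and after to about one pixel, roughly 2 mm. The round stack looks unchanged; I compared it only by eye.
- **Checks that failed or disagreed:**
  - The first mask for the board bled into the riser, so I tightened it and measured again.
  - The groove line fit on the second board failed because of a shadow. Its outline gave a yaw of −4.2°, against −3.4° for the original top board. I put that down to how the boards were stacked at the start, but only the corner comparison supports it.

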